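Turn the returned picture frame face up

ROBOT

A 6-joint arm with a two-finger parallel gripper is mounted at the origin on the work surface. World frame = base frame: x ahead of the robot, y to its left, z up, the work surface at z = 0. Lengths are in m, angles in rad, forces in N, time in s.
With the tool pointing down it reaches from about 0.425 to 1.125 m from the base axis. Payload 14.9 kg.
Tool frame: the origin (TCP) lies on the centre line of the jaws, within the pads' length; the fingertips stand 17 mm ahead of it and the grasp point (between the pads) lies 2 mm behind it (arm.nose_length is the distance from the TCP to the fingertips, in m); z points along the fingers, x is the direction in which the jaws open and shut, and the axes are right-handed (so a half turn about z gives the same grasp; the last joint's range is limited). The gripper opens to 91 mm and grips with 3 to 60 N. Pads are 32 mm wide; open, the fingers measure 118 mm over their backs; the gripper's body (76 mm by 178 mm) begins 60 mm behind the grasp point.
Start: joints at [1.313, 0.379, 1.734, -0, 1.028, -0.033], TCP at [0.156, 0.682, 0.231] pointing down, gripper open.
Joint ranges: [-2.77, 2.77], [-0.74, 2.19], [0, 2.66], [-1.06, 4.2], [0.31, 2.87], [-3.08, 3.08]. Speed limits (rad/s): [1.89, 1.89, 2.39, 3.14, 3.14, 3.14].

INTERFACE

Orientations are given as a rotation vector (axis times angle).
In Python, from plant import arm, get_image, calibration, order gives the robot as it stands.
- The arm moves only by the tool arm_command, never from a script. Its argument "motion" is text: rows parted by semicolons, each of 5 numbers parted by spaces: the finger opening in m, from 0 to 0.0912, then the shift along the tool's x, y, z in m, then the turn about the tool's z in rad. In form: jaw dx dy dz spin; .... A call has exactly 10 rows; each row shifts and turns the pose as measured when the row begins, along the tool's axes as they then stand; what a row does not reach is not made up. A row lasts 1/12 s, in which the tool goes at most 41.7 mm and 7.16 degrees, less where a joint would pass 70% of its speed; a pose out of reach is approached as far as the arm can. A call is refused whole if a number of a shift passes 0.0417 or a number of a turn 0.125, either way. A call with a gripper value outside its range is refused whole. The fingers move at their own pace and stop on an object; the grip force is fixed at half the most. Time passes only in rows, so rows that do not move let the fingers close, or fill a call up. It gives the time, the measured TCP pose, the force and the opening at its end, in the units of the state.
- arm.get_state(): the state, without advancing time (a new reading comes with each control period).
- get_image(name): name is "scene" or "top"; returns the picture (400x640x3 uint8, red, green, blue); there is no depth.
- calibration(name): a dict with "K" (3x3 intrinsics, pixels), "dist" ([k1, k2, p1, p2, k3] as OpenCV has them; the pictures are not rectified), "eye" and "rotation" of the camera in the world. Camera axes: x right, y down, z forward; pixel columns grow to the right and rows downward; lengths in m; the calibration is good to about 2 mm. A picture is of the moment at which its call begins. calibration takes no time and is no camera call.
- order.sign_off(): hands the job in, once; it reports no verdict.
The state is a dict: "time_s": time; "joint_positions": joint angles; "joint_vel": joint speeds; "tau": joint torques, N m; "ee_pos": TCP position; "eef_rot": TCP orientation; "wrist_force": force on the tool from outside, world axes, zero at the start; "torque": the same for the moment, N m; "finger_gap": finger opening in m.
Only numpy, scipy, OpenCV 4.12 (cv2) and the standard library are available. Lean on these libraries where they do the work, as an engineer would, in place of code of your own. Each camera call takes 0.05 s, during which the arm holds its last target.

TASK

The small picture frame lies face down on the packing bench. Without gripping or picking it up, push it gently with the fingers against the sloping foot of the low metal stop until it tips up and leans on the stop, then push its raised edge back from behind the stop so that it falls over and lies flat on the bench, face up, in front of the stop. Leave the tape roll, the carton and the pen cup where they are.

Things in the scene. Friction and masses are not known exactly. Their poses are not given: they have to be found in the camera images.
- frame: Dark-wood picture frame, a solid slab 125 (x) x 145 (y) x 12 mm, 0.11 to 0.23 kg. At the start its back (brown card, four metal tabs) is up and its face (white mount, grey picture) down. Origin: centre of the face side, so on the bench at the start. z comes out of the back: up at the start, down at the end. Its +x side is towards the stop at the start, turned up to 0.35 rad.
- stop: Slick-coated aluminium stop fixed to the bench, 280 mm long (y), 72 mm high wall, 10 mm thick, with a coved foot in front. Origin on the bench under the wall's upper front edge, mid-length. x points level through the wall from front to back: the frame lies on the -x side. Wall back at x = 10 mm; two feet 4 mm high reach x = 31 mm at y = -100 and 100 mm. Friction 0.15, bench 0.6.
- stop_foot (a point): Where the cove begins on the bench, mid-length: stop x = -58 mm. From here the cove's profile rises, steeper at each bend, through (x, z) = (-37, 12), (-21.5, 28), (-10, 46), (-4, 60) mm to the upper front edge.
- stop_top (a point): Upper front edge of the stop, mid-length: stop x = 0, z = 72 mm. With its lower edge pushed to the start of the cove, the frame leans on this edge at about 51 degrees, its top about 25 mm above it and 20 mm beyond it, and stays there when let go; pushed further its lower edge jams in the cove.
- edge_a (a point): Middle of the frame's +x edge, half-way through its thickness (62.5 mm from the centre); the side nearest the stop at the start, which rises.
- edge_b (a point): Middle of the frame's -x edge, half-way through its thickness (62.5 mm from the centre); the side away from the stop at the start, where it is pushed.
- edge_c (a point): Middle of the frame's +y edge, half-way through its thickness (72.5 mm from the centre).
- edge_d (a point): Middle of the frame's -y edge, half-way through its thickness (72.5 mm from the centre).
- tape_roll: Cardboard ring of a packing tape roll lying flat, 96 mm across, 48 mm high, origin at the centre of its underside. Bystander.
- carton: Small closed carton, 90 x 70 x 55 mm, origin at the centre of its underside. Bystander.
- pen_cup: Grey cup 72 mm across with pens in it, 130 mm high in all, origin at the centre of its underside. Bystander.
Not all that is in view belongs to the job. There is more than one size of the frame; the job needs the largest.

How it is judged:
By the outcome, as a careful person would: the job done as asked, in the order asked, and still so for the second after the job is handed in, with the robot touching nothing.
It also fails if it takes over 67 s, if anything falls off the work surface, if the arm or the gripper's body presses on something with over 40 N, if the wrist force passes 120 N, or if a joint passes its speed limit or range.

## Working session

There is one attempt and no reset: what is moved stays moved. The work goes in short steps, Python scripts to look and compute and a tool call to move; the robot and the scene stay as the last step left them, time stands still between calls to the robot, and variables do not carry over. Pictures are saved under pics/ and viewed, and the job is handed in when it is done.

Besides the shell and the picture viewer there is one more tool, called after "Request:" as name(argument=value, ...), one argument or row to a line, values as JSON. arm_command: Moves the arm, as the interface text tells. Its arguments: {"type":"object","properties":{"motion":{"type":"string"}},"required":["motion"]}

```bash
ls; mkdir -p pics; python3 - <<'E'
from plant import arm,get_image,calibration,order
import cv2,numpy as np
np.set_printoptions(precision=4,suppress=True)
for n in("scene","top"):
    cv2.imwrite(f"pics/{n}0.png",get_image(n)[:,:,::-1]); c=calibration(n)
    for k in c: print(n,k,np.array(c[k]).tolist())
print(arm.get_state(), arm.nose_length)
E
```

```text
pics
scene K [[399.9861740382379, 0.0, 314.25873200827385], [0.0, 399.9861740382379, 199.66940195780202], [0.0, 0.0, 1.0]]
scene dist [-0.07363223945027621, 0.0, 0.0, 0.0, 0.0]
scene eye [0.9701202625705071, -0.0021594838310323885, 0.8124740316774852]
scene rotation [-1.960410341592088, -1.8524444052805684, 0.5325847244401076]
top K [[377.9690331640834, 0.0, 314.90378851677957], [0.0, 377.9690331640834, 195.29572253291772], [0.0, 0.0, 1.0]]
top dist [-0.06142517006193456, 0.0, 0.0, 0.0, 0.0]
top eye [0.39052445646809686, 0.0021274565095576185, 1.0381380064617431]
top rotation [-2.1384906124417955, 2.1857195226719663, -0.14138719261919114]
{'time_s': 0.1, 'joint_positions': array([ 1.3127,  0.3793,  1.7347,  0.    ,  1.0285, -0.0333]), 'joint_vel': array([ 0.0006,  0.0011, -0.0014,  0.0004,  0.0003, -0.0006]), 'tau': array([  0.0015, -76.5036, -43.5296,   0.0651,   0.0399,  -0.0001]), 'ee_pos': array([0.156 , 0.6821, 0.2304]), 'eef_rot': array([ 2.4561,  1.9579, -0.0012]), 'wrist_force': array([-0.4569, -0.3759,  1.0605]), 'torque': array([ 0.0285, -0.0039,  0.0048]), 'finger_gap': 0.09102323681073099} 0.017
```

View pics/scene0.png

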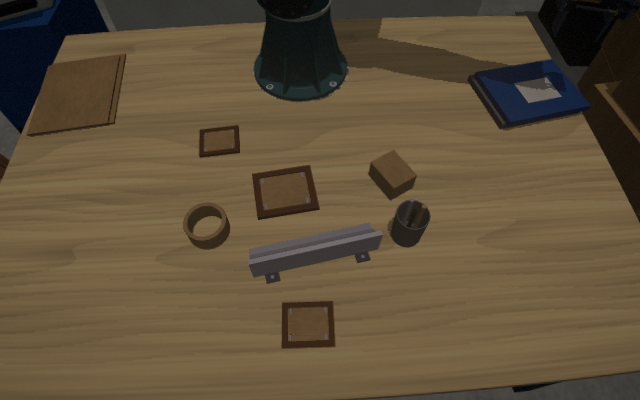

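View pics/top0.png

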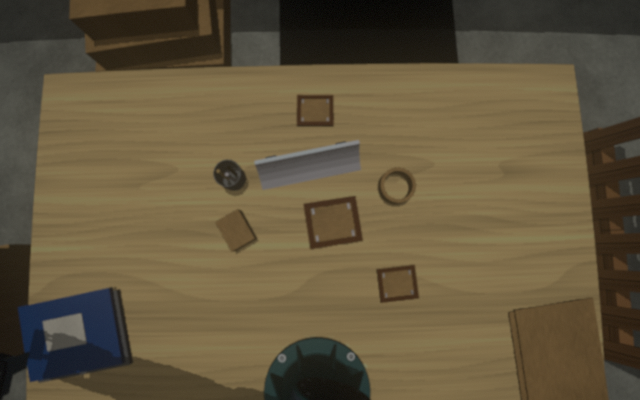

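```bash
cat > h.py <<'E'
from plant import arm,get_image,calibration,order
import cv2,numpy as np
np.set_printoptions(precision=4,suppress=True)
C={n:{k:np.array(v,float) for k,v in calibration(n).items()} for n in("scene","top")}
def R(n):
    r=C[n]["rotation"]; return r if r.shape==(3,3) else cv2.Rodrigues(r)[0]
def ray(n,p):
    c=C[n]; u=cv2.undistortPoints(np.array(p,float).reshape(-1,1,2),c["K"],c["dist"])[:,0]
    d=np.c_[u,np.ones(len(u))]@R(n).T
    return c["eye"],d/np.linalg.norm(d,axis=1,keepdims=True)
def onz(n,p,z):
    e,d=ray(n,p); z=np.broadcast_to(z,len(d)); return e+d*((z-e[2])/d[:,2])[:,None]
def tri(ps,pt):
    e1,d1=ray("scene",ps); e2,d2=ray("top",pt); o=[];g=[]
    for a,b in zip(d1,d2):
        s=np.linalg.lstsq(np.c_[a,-b],e2-e1,rcond=None)[0]
        p,q=e1+a*s[0],e2+b*s[1]; o.append((p+q)/2); g.append(np.linalg.norm(p-q))
    return np.array(o),np.array(g)
def proj(n,P):
    c=C[n]; r=R(n).T; return cv2.projectPoints(np.array(P,float).reshape(-1,1,3),cv2.Rodrigues(r)[0],-r@c["eye"],c["K"],c["dist"])[0][:,0]
E
python3 - <<'E'
from h import *
for n in C: print(n,proj(n,[[0,0,0],[.5,0,0],[.5,.3,0],[.156,.682,.23]]))
a=cv2.imread("pics/scene0.png");b=cv2.imread("pics/top0.png")
cv2.imwrite("pics/scz.png",cv2.resize(a[110:360,180:440],None,fx=3,fy=3*.8 if 0 else 2.4,interpolation=cv2.INTER_CUBIC)[:600])
cv2.imwrite("pics/toz.png",cv2.resize(b[85:310,200:430],None,fx=2.6,fy=2.6,interpolation=cv2.INTER_CUBIC))
# frame contours
for n,im in(("scene",a),("top",b)):
    hsv=cv2.cvtColor(im,cv2.COLOR_BGR2HSV)
    for p in [(285,190),(308,324),(268,170)] if n=="scene" else [(333,222),(309,202)]: print(n,p,hsv[p[1],p[0]])
E
```

```text
scene [[299.7504  67.5954]
 [307.1211 210.6166]
 [433.215  204.0976]
 [575.3901  28.5691]]
top [[316.2344 389.6972]
 [312.1456 201.8064]
 [203.8249 204.0918]
 [  0.0764 355.341 ]]
scene (285, 190) [ 16 125  94]
scene (308, 324) [ 16 130  92]
scene (268, 170) [ 18 107 122]
top (333, 222) [ 18 125 104]
top (309, 202) [ 19 108 109]
```

View pics/scz.png

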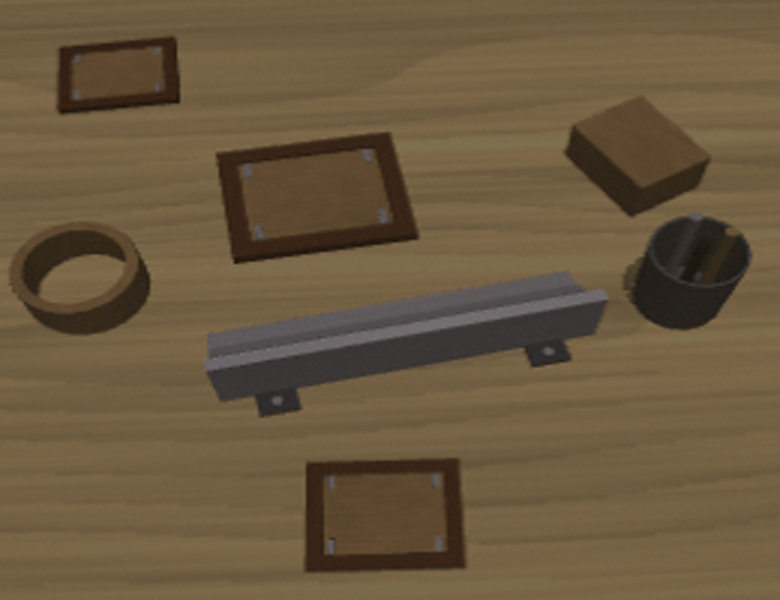

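View pics/toz.png

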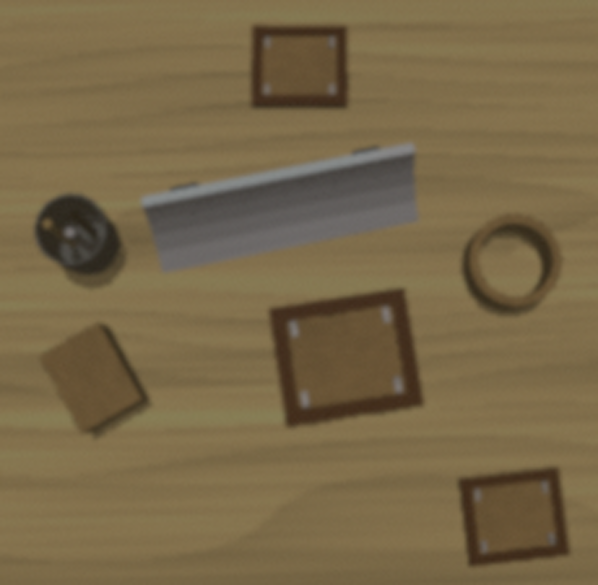

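Three frames show: top (315,110), (333,222) and (397,283); scene (308,324), (285,191) and (219,141). The middle one, in front of the stop, is clearly the largest. Next I'll measure the corners.

```bash
cat >> h.py <<'E'
def quads(n,im_bgr):
    hsv=cv2.cvtColor(im_bgr,cv2.COLOR_BGR2HSV)
    m=((hsv[...,0]<22)&(hsv[...,1]>120)&(hsv[...,2]<72)).astype(np.uint8)*255
    cs=cv2.findContours(m,cv2.RETR_EXTERNAL,cv2.CHAIN_APPROX_NONE)[0]; out=[]
    for c in cs:
        if cv2.contourArea(c)<300: continue
        h=cv2.convexHull(c); out.append((h,cv2.contourArea(h)))
    return out
E
python3 - <<'E'
from h import *
for n in C:
    im=cv2.imread(f"pics/{n}0.png")
    for h,a in quads(n,im):
        q=cv2.approxPolyN(h,4) if hasattr(cv2,'approxPolyN') else cv2.approxPolyDP(h,4,True)
        q=q.reshape(-1,2); c=q.mean(0)
        P=onz(n,q,.012); L=np.linalg.norm(P-np.roll(P,-1,0),axis=1)
        print(n,c,a,q.tolist()); print(P[:,:2].tolist(),P.mean(0)[:2],L)
E
```

```text
scene [307.5 324.5] 2299.5 [[334, 346], [282, 348], [282, 303], [332, 301]]
[[0.81215534225418, 0.03812032529506014], [0.810389470369671, -0.062407378467534746], [0.7212530100545266, -0.06101485522604356], [0.7228025077963115, 0.04101222385216153]] [ 0.7667 -0.0111] [0.1005 0.0891 0.102  0.0894]
scene [210.25 237.75] 679.5 [[229, 248], [194, 248], [189, 237], [229, 218]]
[[0.5917920161385627, -0.17599607968666578], [0.5876595639382476, -0.25394977927387863], [0.5598383690179727, -0.2680446418548637], [0.5160166628434644, -0.1801774955768443]] [ 0.5638 -0.2195] [0.0781 0.0312 0.0982 0.0759]
scene [202.75 216.25] 555.5 [[213, 206], [224, 217], [182, 236], [192, 206]]
[[0.48158581454587124, -0.21978876388095667], [0.512711583701092, -0.19191957371759952], [0.5564636037476652, -0.28432161766225755], [0.47866900839690024, -0.26969657715794587]] [ 0.5074 -0.2414] [0.0418 0.1022 0.0792 0.05  ]
scene [284.5  191.75] 2722.0 [[319, 209], [258, 219], [252, 174], [309, 165]]
[[0.5042474104277412, 0.027632705276172606], [0.5224818131233189, -0.11328286903120358], [0.3953302660310941, -0.130524635
[... 1772 characters left out ...]
6146045, -0.7953348495999092], [0.7283648860471943, -0.9812043704561816]] [ 0.3682 -0.8669] [0.1114 0.6336 0.1915 0.7198]
top [315.  110.5] 976.5 [[331, 96], [333, 125], [298, 125], [298, 96]]
[[0.7995896548552999, -0.05994104762644461], [0.7141343002755118, -0.06311258975589112], [0.7160992312288431, 0.035078672535720286], [0.8014165897191146, 0.033747677090575516]] [ 0.7578 -0.0136] [0.0855 0.0982 0.0853 0.0937]
top [156.5  36.5] 8950.5 [[229, 65], [98, 70], [70, 18], [229, -7]]
[[0.9002565144783979, 0.2313448271003029], [0.8993936424873561, 0.6184849050302009], [1.0726972888109758, 0.720932147787182], [1.1317236539487396, 0.23551770631359595]] [1.001  0.4516] [0.3871 0.2013 0.489  0.2315]
```

```bash
python3 - <<'E'
from h import *
a=cv2.imread("pics/scene0.png");b=cv2.imread("pics/top0.png")
def g(im): return cv2.convertScaleAbs(im,alpha=1.5,beta=10)
A=cv2.resize(g(a[215:290,240:400]),None,fx=5,fy=5,interpolation=cv2.INTER_NEAREST)
B=cv2.resize(g(b[135:195,240:370]),None,fx=6,fy=6,interpolation=cv2.INTER_NEAREST)
cv2.imwrite("pics/s1.png",A);cv2.imwrite("pics/t1.png",B)
E
```

```text
(no output)
```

View pics/s1.png

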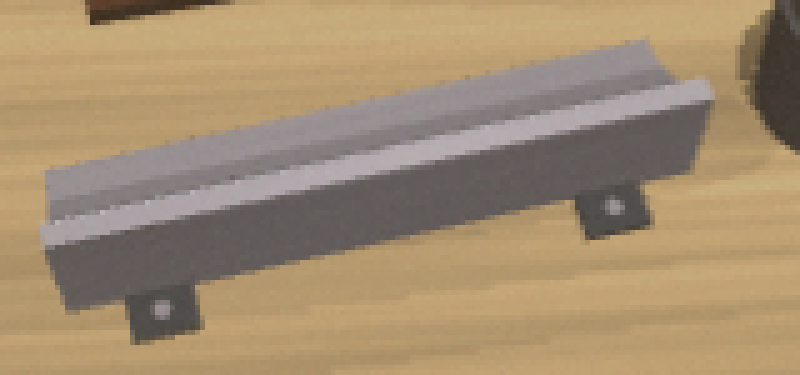

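View pics/t1.png

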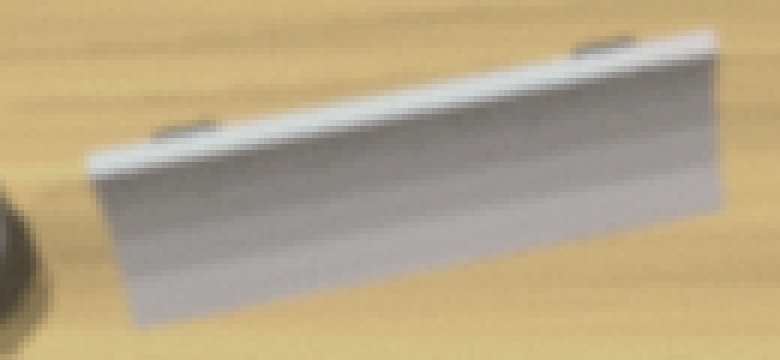

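```bash
python3 - <<'E'
from h import *
S=np.array([[40,227],[708,80],[46,246],[714,98],[46,171],[648,40]])/5+[240,215]-.5
T=np.array([[718,53],[92,178],[717,32],[88,157],[724,209],[138,328]])/6+[240,135]-.5
P,g=tri(S,T);print(P,g*1000)
P=np.r_[onz("scene",S[:4],.072),onz("scene",S[4:],0)];Q=np.r_[onz("top",T[:4],.072),onz("top",T[4:],0)]
for X in(P,Q):
    f=X[:2];d=f[1]-f[0];th=np.arctan2(-d[0],d[1]);L=np.linalg.norm(d);o=f.mean(0);ft=X[4:].mean(0);ux=np.array([np.cos(th),np.sin(th)])
    d2=X[5]-X[4]
    print(o,th,L,"back",(X[2:4].mean(0)-o)[:2]@ux,"foot",ft,(ft-o)[:2]@ux,np.arctan2(-d2[0],d2[1]),np.linalg.norm(d2))
E
```

```text
[[ 0.6457 -0.1264  0.0659]
 [ 0.5955  0.1502  0.0663]
 [ 0.6547 -0.1248  0.0674]
 [ 0.6046  0.1515  0.0675]
 [ 0.5889 -0.1357 -0.0029]
 [ 0.5387  0.1394 -0.0025]] [2.0759 4.0436 4.6795 3.5625 1.7356 4.3273]
[0.6234 0.0133 0.072 ] 0.1793668244147144 0.27987280281747373 back 0.008588730057994003 foot [0.5651 0.0034 0.    ] -0.05907335913209588 0.1801471391604542 0.28006108404810925
[0.6191 0.0103 0.072 ] 0.18064839381728925 0.27843553075318944 back 0.00940914854744646 foot [0.5633 0.0004 0.    ] -0.056723962786703844 0.18174540443517725 0.2776913038336944
```

Request:
arm_command(
  motion="0.0912 0 0 0 -0.101; 0.0912 0 0 0 -0.101; 0.0912 0 0 0 -0.101; 0.0912 0 0 0 -0.101; 0.0912 0 0.04 0 0; 0.0912 0 0.04 0 0; 0.0912 0 0.04 0 0; 0.0912 -0.02 0.03 0 0; 0.0912 -0.04 0 0 0; 0.0912 -0.04 0 0 0",
)

```text
time_s: 0.93
ee_pos: [0.327, 0.6153, 0.226]
eef_rot: [1.979, 2.438, -0.007]
wrist_force: [-0.5, -0.4, 0.4]
finger_gap: 0.0911
```

```bash
cat >> h.py <<'E'
O=np.array([.621,.012]);TH=.18
def st():
    s=arm.get_state(); p=s["ee_pos"]; Rm=cv2.Rodrigues(np.array(s["eef_rot"],float))[0]
    ux=np.array([np.cos(TH),np.sin(TH)]);uy=np.array([-ux[1],ux[0]])
    d=p[:2]-O
    print("t",round(s["time_s"],2),"p",p,"u,v mm",np.round([d@ux*1e3,d@uy*1e3],1),"tip z",round((p[2]-.017)*1e3,1),"xang",round(np.arctan2(Rm[1,0],Rm[0,0]),4),"tz",Rm[:,2],"F",np.round(s["wrist_force"],1),"r",round(np.hypot(*p[:2]),4),"q",s["joint_positions"],"gap",round(s["finger_gap"],4))
E
python3 -c "from h import *;st()"
```

```text
t 0.93 p [0.327  0.6153 0.226 ] u,v mm [-181.2  646.2] tip z 209.0 xang 1.7779 tz [-0.0017 -0.0043 -1.    ] F [-0.5 -0.4  0.4] r 0.6968 q [ 1.0491  0.3811  1.741  -0.0008  1.0241 -0.7284] gap 0.0911
```

Request:
arm_command(
  motion="0.0912 -0.04 0 0 0.027; 0.0912 -0.041 0 0 0; 0.0912 -0.041 0 0 0; 0.0912 -0.041 0 0 0; 0.0912 -0.041 0 0 0; 0.0912 -0.041 0 0 0; 0.0912 -0.041 0 0 0; 0.0912 -0.041 0 0 0; 0.0912 -0.041 0 0 0; 0.0912 -0.041 0 0 0",
)

```text
time_s: 1.77
ee_pos: [0.3982, 0.2047, 0.2248]
eef_rot: [2.011, 2.412, -0.013]
wrist_force: [1.8, -0.3, 0.2]
finger_gap: 0.091
```

```bash
python3 -c "from h import *;st()"
```

```text
t 1.77 p [0.3982 0.2047 0.2248] u,v mm [-184.7  229.5] tip z 207.8 xang 1.7516 tz [-0.004  -0.0075 -1.    ] F [ 1.8 -0.3  0.2] r 0.4477 q [ 0.4257 -0.022   2.2293 -0.0064  0.9411 -1.3221] gap 0.091
```

Request:
arm_command(
  motion="0.0912 -0.0375 -0.0145 0 0; 0.0912 -0.0375 -0.0145 0 0; 0.0912 -0.0375 -0.0145 0 0; 0.0912 -0.0375 -0.0145 0 0; 0.0912 -0.0375 -0.0145 0 0; 0.0912 -0.0375 -0.0145 0 0; 0.0912 -0.0375 -0.0145 0.02 0; 0.0912 0 0 0.04 0; 0.0912 0 0 0.04 0; 0.0912 0 0 0.03 0",
)

```text
time_s: 2.6
ee_pos: [0.3473, -0.0852, 0.1024]
eef_rot: [2.01, 2.386, -0.0]
wrist_force: [1.4, -0.7, -1.1]
finger_gap: 0.0911
```

```bash
python3 - <<'E'
from h import *
st()
cv2.imwrite("pics/s2.png",get_image("scene")[:,:,::-1])
E
```

```text
t 2.6 p [ 0.3473 -0.0852  0.1024] u,v mm [-286.7  -46.6] tip z 85.4 xang 1.7412 tz [ 0.0162 -0.014  -0.9998] F [ 1.4 -0.7 -1.1] r 0.3576 q [-0.2996  0.0582  2.458  -0.0151  0.6058 -2.0286] gap 0.0911
```

View pics/s2.png

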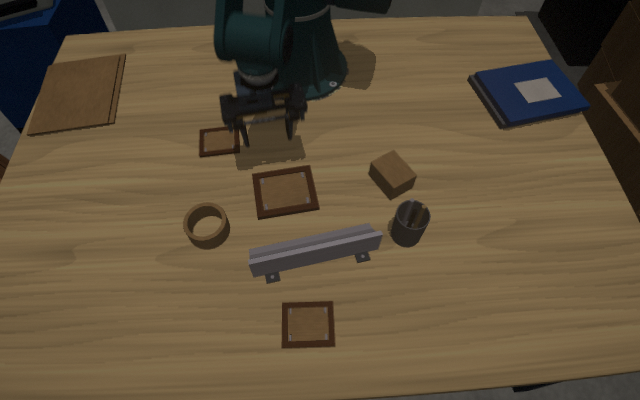

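Request:
arm_command(
  motion="0.0912 0.007 0 0.015 -0.01; 0.0912 0.006 -0.001 0.02 0; 0.0912 0 0 0.018 0; 0.0912 0 0 0.012 0; 0.0912 0 0 0.007 0; 0.0912 0 0 0.004 0; 0.0912 0 0 0.002 0; 0.0912 0 0 0 0; 0.0912 0 0 0 0; 0.0912 0 0 0 0",
)

```text
time_s: 3.48
ee_pos: [0.3426, -0.0716, 0.0198]
eef_rot: [2.004, 2.406, -0.008]
wrist_force: [-0.2, 0.1, 0.5]
finger_gap: 0.091
```

```bash
python3 -c "from h import *;st()"
```

```text
t 3.48 p [ 0.3426 -0.0716  0.0198] u,v mm [-288.9  -32.4] tip z 2.8 xang 1.7528 tz [ 0.0048 -0.0107 -0.9999] F [-0.2  0.1  0.5] r 0.35 q [-0.2661  0.2888  2.464  -0.0244  0.3815 -1.9963] gap 0.091
```

Request:
arm_command(
  motion="0.0912 0 0.004 0 0; 0.0912 0 0.005 0 0; 0.0912 0 0.005 0 0; 0.0912 0 0.005 0 0; 0.0912 0 0.005 0 0; 0.0912 0 0.005 0 0; 0.0912 0 0.006 0 0; 0.0912 0 0.006 0 0; 0.0912 0 0.006 0 0; 0.0912 0 0.006 0 0",
)

```text
time_s: 4.32
ee_pos: [0.4004, -0.0612, 0.0215]
eef_rot: [2.003, 2.405, -0.007]
wrist_force: [-1.9, 0.1, 0.6]
finger_gap: 0.0912
```

```bash
python3 -c "from h import *;st()"
```

```text
t 4.32 p [ 0.4004 -0.0612  0.0215] u,v mm [-230.2  -32.5] tip z 4.5 xang 1.7526 tz [ 0.0063 -0.0113 -0.9999] F [-1.9  0.1  0.6] r 0.405 q [-0.2031  0.3391  2.3636 -0.0234  0.4305 -1.9345] gap 0.0912
```

Request:
arm_command(
  motion="0.0912 0 0.005 0.001 0; 0.0912 0 0.005 0.001 0; 0.0912 0 0.005 0.0002 0; 0.0912 0 0.005 0.0002 0; 0.0912 0 0.005 0.0002 0; 0.0912 0 0.004 0.0002 0; 0.0912 0 0.004 0.0002 0; 0.0912 0 0.004 0.0002 0; 0.0912 0 0.003 0.0002 0; 0.0912 0 0.002 0.0002 0",
)

```text
time_s: 5.15
ee_pos: [0.4433, -0.0528, 0.0176]
eef_rot: [2.003, 2.414, -0.017]
wrist_force: [-24.0, -20.2, 41.8]
finger_gap: 0.0911
```

```bash
python3 - <<'E'
from h import *
st()
for n in C: cv2.imwrite(f"pics/{n}3.png",cv2.resize(get_image(n)[120:310,200:420,::-1],None,fx=2.5,fy=2.5,interpolation=cv2.INTER_CUBIC))
E
```

```text
t 5.15 p [ 0.4433 -0.0528  0.0176] u,v mm [-186.4  -31.9] tip z 0.6 xang 1.7562 tz [-0.0029 -0.0113 -0.9999] F [-24.  -20.2  41.8] r 0.4465 q [-0.1641  0.3928  2.2809 -0.0257  0.4691 -1.8973] gap 0.0911
```

View pics/scene3.png

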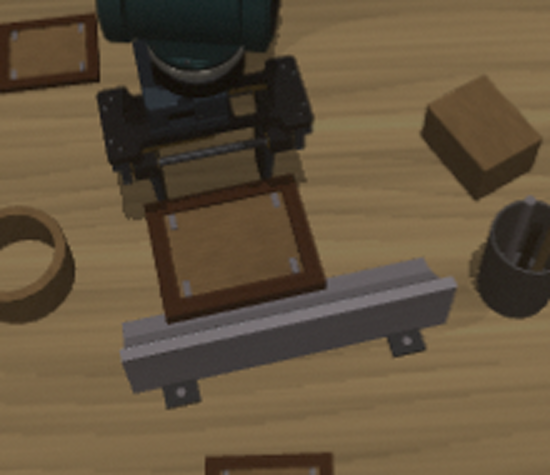

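View pics/top3.png

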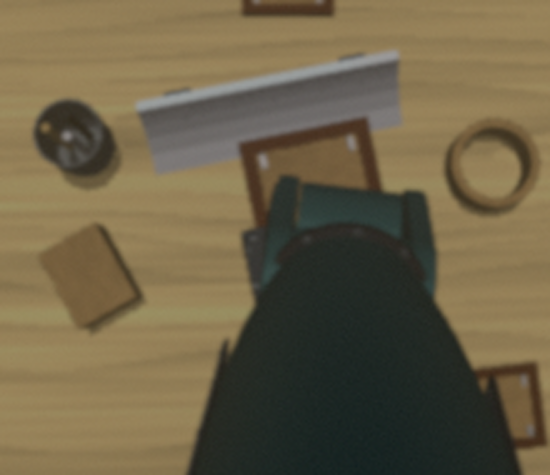

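Request:
arm_command(
  motion="0.0912 0 0 -0.003 0; 0.0912 0 0 -0.001 0; 0.0912 0 0.002 0 0; 0.0912 0 0.003 0 0; 0.0912 0 0.003 0 0; 0.0912 0 0.003 0 0; 0.0912 0 0.003 0 0; 0.0912 0 0.003 0 0; 0.0912 0 0.003 0 0; 0.0912 0 0.003 0 0",
)

```text
time_s: 6.08
ee_pos: [0.4671, -0.048, 0.021]
eef_rot: [2.005, 2.415, -0.019]
wrist_force: [-2.4, 0.3, 1.7]
finger_gap: 0.0915
```

```bash
python3 -c "from h import *;st()"
```

```text
t 6.08 p [ 0.4671 -0.048   0.021 ] u,v mm [-162.1  -31.5] tip z 4.0 xang 1.7557 tz [-0.0058 -0.011  -0.9999] F [-2.4  0.3  1.7] r 0.4696 q [-0.1457  0.4088  2.2364 -0.0245  0.5006 -1.8799] gap 0.0915
```

Request:
arm_command(
  motion="0.0912 0 0.004 0.0005 0; 0.0912 0 0.004 0.0003 0; 0.0912 0 0.004 0 0; 0.0912 0 0.004 0 0; 0.0912 0 0.004 0 0; 0.0912 0 0.004 0 0; 0.0912 0 0.004 0 0; 0.0912 0 0.004 0 0; 0.0912 0 0.004 0 0; 0.0912 0 0.003 0 0",
)

```text
time_s: 6.92
ee_pos: [0.5102, -0.0399, 0.0196]
eef_rot: [2.005, 2.415, -0.018]
wrist_force: [-0.6, -0.3, 0.1]
finger_gap: 0.091
```

```bash
python3 - <<'E'
from h import *
st()
for n in C: cv2.imwrite(f"pics/{n}4.png",cv2.resize(get_image(n)[120:310,200:420,::-1],None,fx=2.5,fy=2.5,interpolation=cv2.INTER_CUBIC))
E
```

```text
t 6.92 p [ 0.5102 -0.0399  0.0196] u,v mm [-118.3  -31.2] tip z 2.6 xang 1.7559 tz [-0.005  -0.011  -0.9999] F [-0.6 -0.3  0.1] r 0.5118 q [-0.1179  0.4547  2.1554 -0.0226  0.5353 -1.8543] gap 0.091
```

View pics/scene4.png

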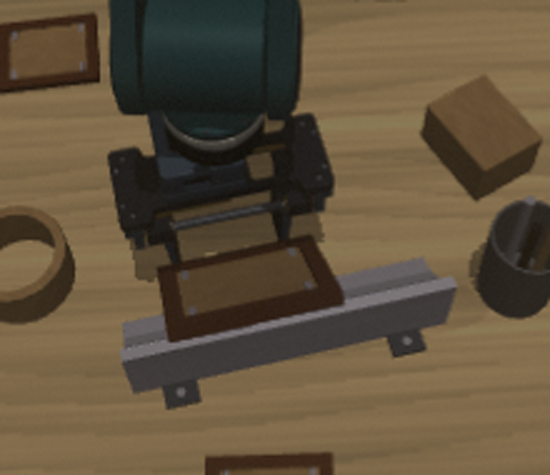

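Request:
arm_command(
  motion="0.0912 0 0.003 0 0; 0.0912 0 0.003 0 0; 0.0912 0 0.003 0 0; 0.0912 0 0.003 0 0; 0.0912 0 0.003 0 0; 0.0912 0 0.003 0 0; 0.0912 0 0.002 0 0; 0.0912 0 0.002 0 0; 0.0912 0 0.001 0 0; 0.0912 0 0 0 0",
)

```text
time_s: 7.85
ee_pos: [0.535, -0.0353, 0.0194]
eef_rot: [2.005, 2.415, -0.018]
wrist_force: [-0.5, -0.7, -0.5]
finger_gap: 0.0908
```

```bash
python3 - <<'E'
from h import *
st()
for n in C: cv2.imwrite(f"pics/{n}5.png",cv2.resize(get_image(n)[120:310,200:420,::-1],None,fx=2.5,fy=2.5,interpolation=cv2.INTER_CUBIC))
E
```

```text
t 7.85 p [ 0.535  -0.0353  0.0194] u,v mm [-93.1 -31.1] tip z 2.4 xang 1.7559 tz [-0.0051 -0.011  -0.9999] F [-0.5 -0.7 -0.5] r 0.5361 q [-0.1039  0.4802  2.1078 -0.0217  0.5577 -1.8414] gap 0.0908
```

View pics/scene5.png

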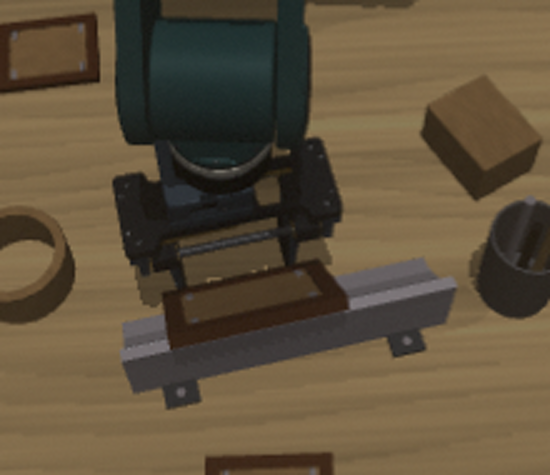

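View pics/top5.png

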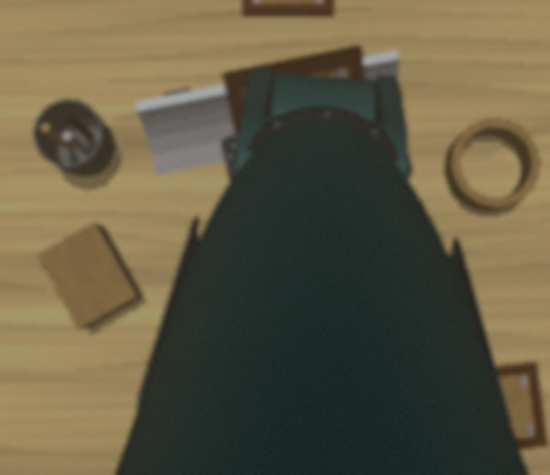

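Request:
arm_command(
  motion="0.0912 0 0.002 0 0; 0.0912 0 0.002 0 0; 0.0912 0 0.002 0 0; 0.0912 0 0.001 0 0; 0.0912 0 0.001 0 0; 0.0912 0 0 0 0; 0.0912 0 0 0 0; 0.0912 0 0 0 0; 0.0912 0 0 0 0; 0.0912 0 0 0 0",
)

```text
time_s: 8.78
ee_pos: [0.543, -0.0337, 0.0193]
eef_rot: [2.005, 2.415, -0.019]
wrist_force: [-1.7, -0.3, -1.1]
finger_gap: 0.0911
```

```bash
python3 -c "from h import *;st()"
```

```text
t 8.78 p [ 0.543  -0.0337  0.0193] u,v mm [-84.9 -31. ] tip z 2.3 xang 1.7558 tz [-0.0056 -0.011  -0.9999] F [-1.7 -0.3 -1.1] r 0.544 q [-0.0995  0.4887  2.092  -0.0214  0.5656 -1.8371] gap 0.0911
```

Request:
arm_command(
  motion="0.0912 0 -0.004 0 0; 0.0912 0 -0.01 0 0; 0.0912 0 -0.02 0 0; 0.0912 0 -0.03 -0.003 0; 0.0912 0 -0.035 -0.02 0; 0.0912 0 -0.035 -0.04 0; 0.0912 0 -0.035 -0.04 0; 0.0912 0 -0.02 -0.04 0; 0.0912 0 -0.02 -0.04 0; 0.0912 0 0 -0.02 0",
)

```text
time_s: 9.62
ee_pos: [0.3459, -0.0663, 0.1929]
eef_rot: [-2.002, -2.414, 0.025]
wrist_force: [1.4, -0.3, 1.0]
finger_gap: 0.0913
```

```bash
python3 - <<'E'
from h import *
st()
for n in C:
    im=get_image(n)[:,:,::-1]; cv2.imwrite(f"pics/{n}6r.png",im); cv2.imwrite(f"pics/{n}6.png",cv2.resize(im[120:310,200:420],None,fx=3,fy=3,interpolation=cv2.INTER_CUBIC))
E
```

```text
t 9.62 p [ 0.3459 -0.0663  0.1929] u,v mm [-284.7  -27.8] tip z 175.9 xang 1.7569 tz [-0.0143 -0.0088 -0.9999] F [ 1.4 -0.3  1. ] r 0.3522 q [-0.2469 -0.1519  2.4163 -0.0154  0.889  -1.994 ] gap 0.0913
```

View pics/scene6.png

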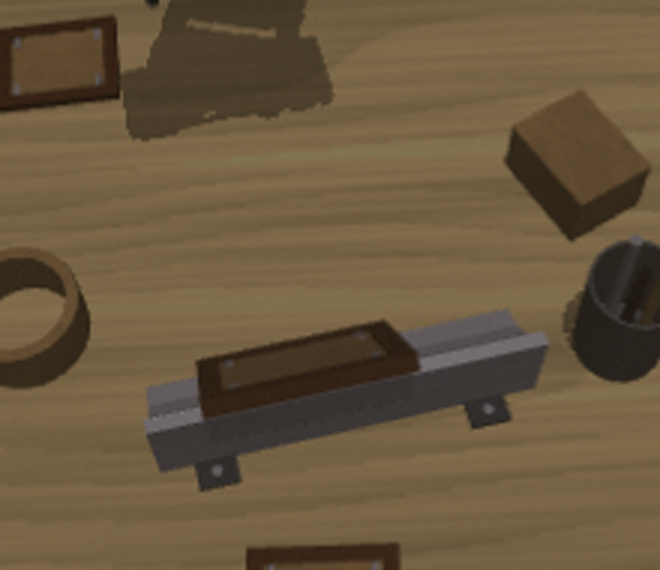

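View pics/top6.png

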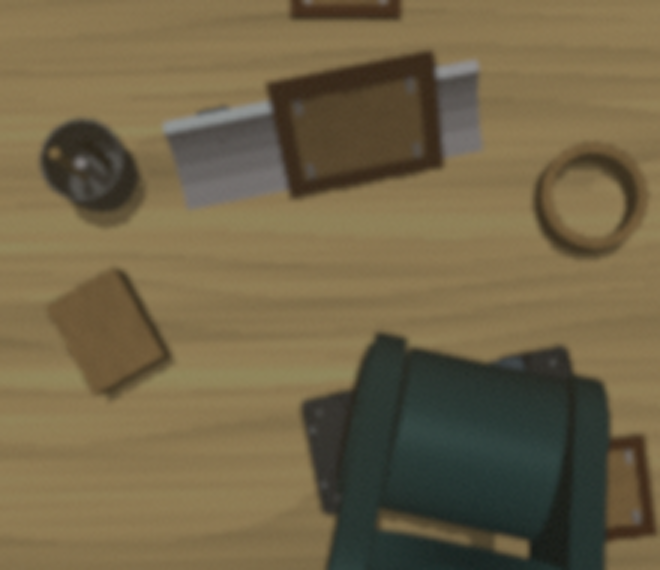

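```bash
python3 - <<'E'
from h import *
S=np.array([[202,415],[418,371]])/3+[200,120]-.5;T=np.array([[433,51],[267,83]])/3+[200,120]-.5
P,g=tri(S,T);ux=np.array([np.cos(TH),np.sin(TH)]);uy=np.array([-ux[1],ux[0]])
print(P,g,(P[:,:2]-O)@ux,(P[:,:2]-O)@uy)
B=np.array([[442,166],[292,197]])/3+[200,120]-.5
for z in(0,.0075): Q=onz("top",B,z);print((Q[:,:2]-O)@ux,(Q[:,:2]-O)@uy)
# tape, carton
T=np.array([[590,198],[109,330],[90,160]])/3+[200,120]
Q=onz("top",T,.048);print((Q[:,:2]-O)@ux,(Q[:,:2]-O)@uy,Q)
E
```

```text
[[ 0.6565 -0.0838  0.0961]
 [ 0.6321  0.0584  0.0934]] [0.0017 0.0013] [0.0178 0.0192] [-0.1006  0.0437]
[-0.0665 -0.0672] [-0.1001  0.0422]
[-0.0676 -0.0683] [-0.0991  0.0421]
[-0.1298 -0.1591 -0.0077] [-0.2178  0.2199  0.21  ] [[ 0.5323 -0.2255  0.048 ]
 [ 0.4251  0.1999  0.048 ]
 [ 0.5758  0.2172  0.048 ]]
```

Request:
arm_command(
  motion="0.0912 0 0.02 0 0; 0.0912 0 0.035 0 0; 0.0912 0 0.04 0 0; 0.0912 0 0.04 0 0; 0.0912 0 0.04 0 0; 0.0912 0 0.04 0 0; 0.0912 0 0.04 0 0; 0.0912 0 0.04 0 0; 0.0912 0 0.035 0 0; 0.0912 0 0.025 0 0",
)

```text
time_s: 10.55
ee_pos: [0.7035, 0.0026, 0.1753]
eef_rot: [-2.005, -2.412, 0.027]
wrist_force: [-0.2, 0.5, 1.3]
finger_gap: 0.0915
```

```bash
python3 -c "from h import *;st()"
```

```text
t 10.55 p [0.7035 0.0026 0.1753] u,v mm [ 79.4 -24.1] tip z 158.3 xang 1.755 tz [-0.015  -0.0103 -0.9998] F [-0.2  0.5  1.3] r 0.7035 q [-0.0257  0.4527  1.7419 -0.013   0.9618 -1.7731] gap 0.0915
```

Request:
arm_command(
  motion="0.0912 -0.005 0 0.01 0; 0.0912 0 0 0.015 0; 0.0912 0 0 0.018 0; 0.0912 0 0 0.015 0; 0.0912 0 0 0.009 0; 0.0912 0 0 0.005 0; 0.0912 0 0 0.003 0; 0.0912 0 0 0.001 0; 0.0912 0 0 0 0; 0.0912 0 0 0 0",
)

```text
time_s: 11.38
ee_pos: [0.6992, -0.0027, 0.0828]
eef_rot: [-1.999, -2.407, 0.036]
wrist_force: [-0.0, -0.4, -0.1]
finger_gap: 0.0915
```

```bash
python3 - <<'E'
from h import *
st()
im=get_image("scene")[:,:,::-1]; cv2.imwrite(f"pics/s7.png",cv2.resize(im[120:310,200:420],None,fx=3,fy=3,interpolation=cv2.INTER_CUBIC))
E
```

```text
t 11.38 p [ 0.6992 -0.0027  0.0828] u,v mm [ 74.3 -28.4] tip z 65.8 xang 1.7558 tz [-0.024  -0.0098 -0.9997] F [-0.  -0.4 -0.1] r 0.6992 q [-0.0333  0.5698  1.7644 -0.0143  0.8311 -1.7792] gap 0.0915
```

View pics/s7.png

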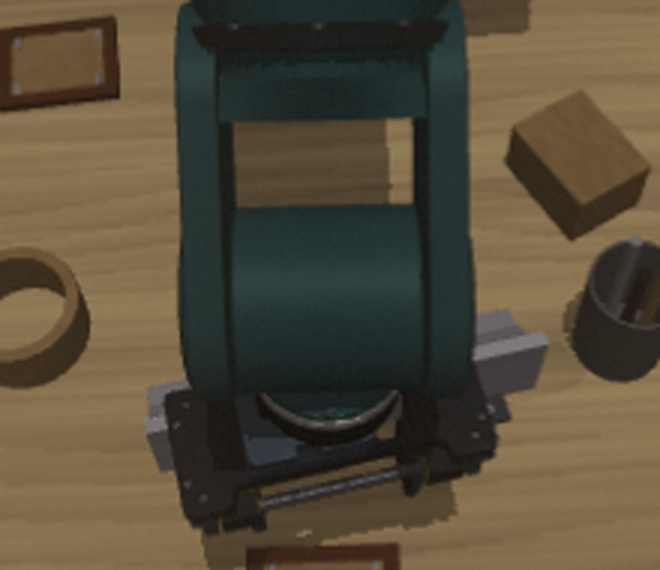

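Request:
arm_command(
  motion="0.0912 0 0 -0.006 0; 0.0912 0 0 -0.005 0; 0.0912 0 0 -0.003 0; 0.0912 0 0 -0.001 0; 0.0912 0 0 0 0; 0.0912 0 -0.005 0 0; 0.0912 0 -0.006 0 0; 0.0912 0 -0.006 0 0; 0.0912 0 -0.004 0 0; 0.0912 0 0 0 0",
)

```text
time_s: 12.27
ee_pos: [0.6782, -0.0067, 0.1031]
eef_rot: [-2.001, -2.411, 0.031]
wrist_force: [-1.1, 0.2, 0.4]
finger_gap: 0.091
```

```bash
python3 -c "from h import *;st()"
```

```text
t 12.27 p [ 0.6782 -0.0067  0.1031] u,v mm [ 52.9 -28.7] tip z 86.1 xang 1.7559 tz [-0.0193 -0.01   -0.9998] F [-1.1  0.2  0.4] r 0.6782 q [-0.0403  0.513   1.8108 -0.0145  0.8367 -1.7864] gap 0.091
```

Request:
arm_command(
  motion="0.0912 0 -0.002 0.003 0; 0.0912 0 -0.003 0.002 0; 0.0912 0 -0.004 0 0; 0.0912 0 -0.004 0 0; 0.0912 0 -0.004 0 0; 0.0912 0 -0.004 0 0; 0.0912 0 -0.004 0 0; 0.0912 0 -0.004 0 0; 0.0912 0 -0.004 0 0; 0.0912 0 -0.003 0 0",
)

```text
time_s: 13.1
ee_pos: [0.6394, -0.0141, 0.0984]
eef_rot: [-2.002, -2.411, 0.031]
wrist_force: [-0.8, 0.5, 1.0]
finger_gap: 0.0916
```

```bash
python3 -c "from h import *;st()"
```

```text
t 13.1 p [ 0.6394 -0.0141  0.0984] u,v mm [ 13.5 -29. ] tip z 81.4 xang 1.7558 tz [-0.0186 -0.0099 -0.9998] F [-0.8  0.5  1. ] r 0.6396 q [-0.0542  0.4698  1.8936 -0.0153  0.7962 -1.7991] gap 0.0916
```

Request:
arm_command(
  motion="0.0912 0 -0.004 0 0; 0.0912 0 -0.004 0 0; 0.0912 0 -0.004 0 0; 0.0912 0 -0.004 0 0; 0.0912 0 -0.004 0 0; 0.0912 0 -0.004 0 0; 0.0912 0 -0.004 0 0; 0.0912 0 -0.004 0 0; 0.0912 0 -0.003 0 0; 0.0912 0 -0.003 0 0",
)

```text
time_s: 13.93
ee_pos: [0.5975, -0.0219, 0.0991]
eef_rot: [-2.001, -2.41, 0.031]
wrist_force: [0.8, -0.1, -0.7]
finger_gap: 0.0912
```

```bash
python3 - <<'E'
from h import *
st()
for n in C: cv2.imwrite(f"pics/{n}8.png",cv2.resize(get_image(n)[120:310,200:420,::-1],None,fx=2.5,fy=2.5,interpolation=cv2.INTER_CUBIC))
E
```

```text
t 13.93 p [ 0.5975 -0.0219  0.0991] u,v mm [-29.2 -29.1] tip z 82.1 xang 1.7558 tz [-0.0193 -0.01   -0.9998] F [ 0.8 -0.1 -0.7] r 0.5979 q [-0.0708  0.4153  1.9792 -0.0163  0.7656 -1.8147] gap 0.0912
```

View pics/scene8.png

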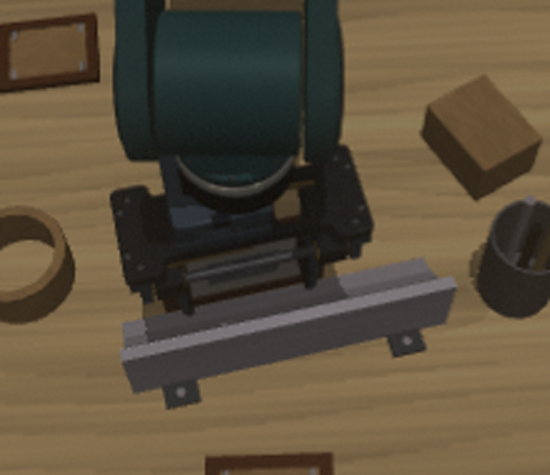

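View pics/top8.png

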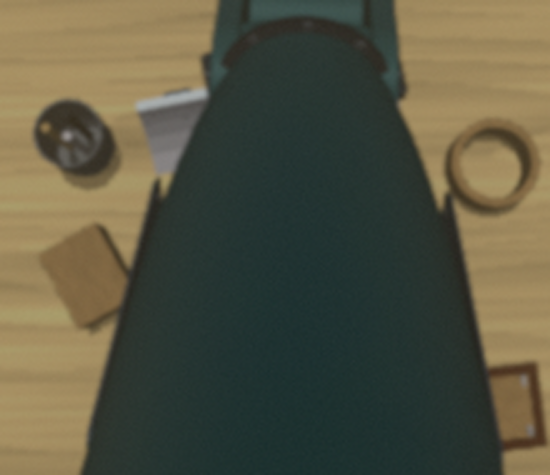

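Request:
arm_command(
  motion="0.0912 0 -0.003 0 0; 0.0912 0 -0.003 0 0; 0.0912 0 -0.003 0 0; 0.0912 0 -0.003 0 0; 0.0912 0 -0.003 0 0; 0.0912 0 -0.003 0 0; 0.0912 0 -0.003 0 0; 0.0912 0 -0.003 0 0; 0.0912 0 -0.003 0 0; 0.0912 0 -0.003 0 0",
)

```text
time_s: 14.87
ee_pos: [0.5656, -0.0279, 0.0999]
eef_rot: [-2.001, -2.411, 0.031]
wrist_force: [0.2, -0.2, -0.6]
finger_gap: 0.0916
```

```bash
python3 - <<'E'
from h import *
st()
for n in ["scene"]: cv2.imwrite(f"pics/{n}9.png",cv2.resize(get_image(n)[120:310,200:420,::-1],None,fx=2.5,fy=2.5,interpolation=cv2.INTER_CUBIC))
E
```

```text
t 14.87 p [ 0.5656 -0.0279  0.0999] u,v mm [-61.7 -29.3] tip z 82.9 xang 1.7559 tz [-0.0189 -0.01   -0.9998] F [ 0.2 -0.2 -0.6] r 0.5663 q [-0.0852  0.3733  2.0431 -0.0171  0.7433 -1.8284] gap 0.0916
```

View pics/scene9.png

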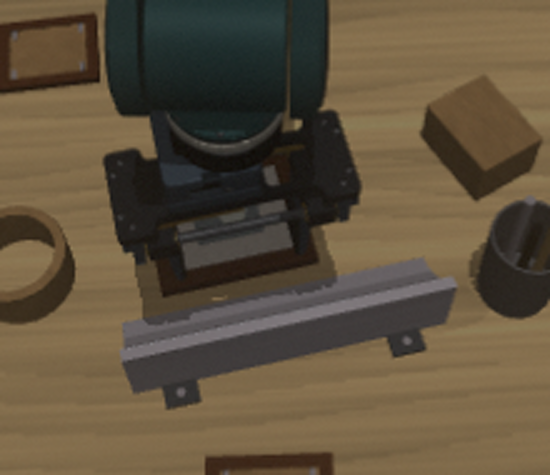

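Looks fallen, with the white mount up around (230,245). I'll lift clear, back away over the robot side and look.

Request:
arm_command(
  motion="0.0912 0 0.005 -0.02 0; 0.0912 0 0.005 -0.03 0; 0.0912 0 0 -0.04 0; 0.0912 0 0 -0.04 0; 0.0912 0.04 0.02 -0.01 0; 0.0912 0.04 0.02 0 0; 0.0912 0.04 0.02 0 0; 0.0912 0.04 0.02 0 0; 0.0912 0.04 0.02 0 0; 0.0912 0.04 0.02 0 0",
)

```text
time_s: 15.75
ee_pos: [0.6464, 0.215, 0.2431]
eef_rot: [-2.013, -2.401, 0.028]
wrist_force: [1.0, -0.6, -0.2]
finger_gap: 0.0912
```

Request:
arm_command(
  motion="0.0912 0.04 0 0 0; 0.0912 0.04 0 0 0; 0.0912 0.04 0 0 0; 0.0912 0.04 0 0 0; 0.0912 0.04 0 0 0; 0.0912 0.04 0 0 0; 0.0912 0.02 0 0 0; 0.0912 0 0 0 0; 0.0912 0 0 0 0; 0.0912 0 0 0 0",
)

```text
time_s: 16.58
ee_pos: [0.5973, 0.4893, 0.2402]
eef_rot: [-2.006, -2.407, 0.026]
wrist_force: [-0.3, -0.8, -0.0]
finger_gap: 0.0911
```

```bash
python3 - <<'E'
from h import *
st()
for n in C:
    im=get_image(n)[:,:,::-1]; cv2.imwrite(f"pics/{n}10r.png",im);cv2.imwrite(f"pics/{n}10.png",cv2.resize(im[120:310,180:440],None,fx=3,fy=3,interpolation=cv2.INTER_CUBIC))
E
```

```text
t 16.58 p [0.5973 0.4893 0.2402] u,v mm [ 62.1 473.8] tip z 223.2 xang 1.7522 tz [-0.0172 -0.0077 -0.9998] F [-0.3 -0.8 -0. ] r 0.7721 q [ 0.6547  0.4877  1.5578  0.0049  1.1145 -1.0996] gap 0.0911
```

View pics/scene10.png

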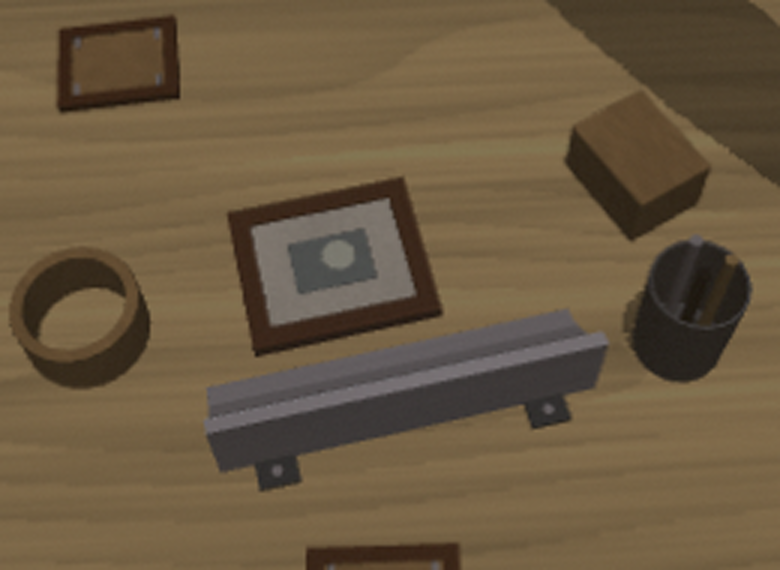

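View pics/top10.png

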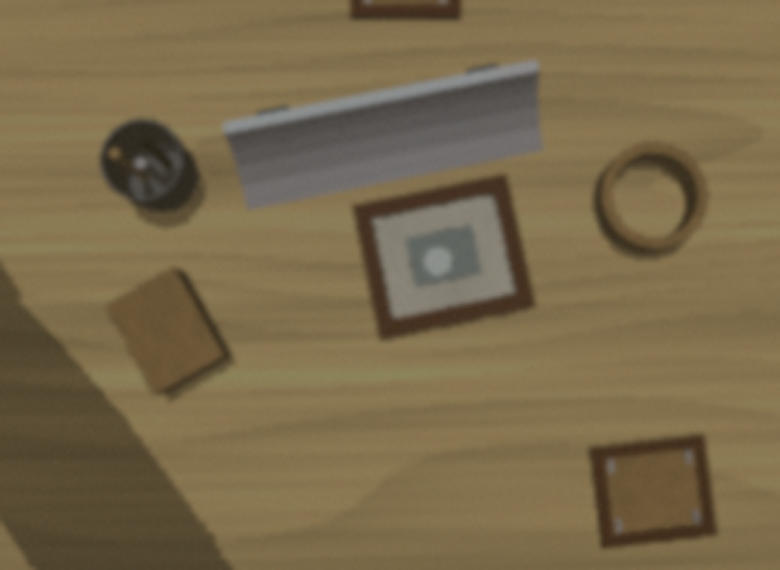

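The frame lies face up in front of the stop with a gap before the foot. One check that it is flat, and that the bystanders haven't moved, then I'll hand in.

```bash
python3 - <<'E'
from h import *
S=np.array([[229,212],[403,178],[441,308],[256,347]])/3+[180,120]-.5
T=np.array([[534,306],[382,339],[355,207],[507,177]])/3+[180,120]-.5
P,g=tri(S,T);print(P,g,(P[:,:2]-O)@[np.cos(TH),np.sin(TH)])
a=cv2.imread("pics/top0.png").astype(int);b=cv2.imread("pics/top10r.png").astype(int);d=abs(a-b).max(2)
for k,(x,y,r) in dict(tape=(397,186,24),carton=(236,230,22),cup=(230,175,20),fr2=(315,110,22),fr3=(397,283,24)).items(): print(k,d[y-r:y+r,x-r:x+r].mean(),d[y-r:y+r,x-r:x+r].max())
order.sign_off()
E
```

```text
[[ 0.4423 -0.1212  0.0105]
 [ 0.4158  0.0183  0.0075]
 [ 0.537   0.0407  0.0069]
 [ 0.5619 -0.0999  0.0066]] [0.002  0.0041 0.0042 0.0041] [-0.1997 -0.2008 -0.0775 -0.0782]
tape 4.756076388888889 8
carton 3.5382231404958677 26
cup 3.675 8
fr2 4.228822314049586 8
fr3 4.440972222222222 8
the job is handed in; nothing more can be done
```

The frame now lies flat and face up in front of the stop, and I handed the job in at about 16.7 s of the 67 s allowed.

**What I did:** I pushed the largest of the three frames with the open fingers against the cove until it tipped up. It leaned on the stop's upper edge and stayed there when let go; its top measured 95 mm high and 18 mm beyond the edge. I then pushed the raised edge back from behind the stop until it fell over. It was never gripped.

**Last checks:**
- **Frame:** its nearest edge is about 20 mm in front of the cove's start. The corners measured 7 to 10 mm high against the 12 mm expected. My two-view heights have read 3 to 6 mm low throughout, and the four corners agree within 4 mm, so I take it as flat.
- **Other objects:** the tape roll, pen cup and other two frames show no change beyond image noise. The carton's patch has a few changed pixels (up to 26 of 255), which I put down to the arm's shadow. The arm stayed well clear of it.
- **Gripper:** well clear of everything at hand-in.

**One fault on the way:** during the first push the fingertips dipped onto the bench. The wrist read about 42 N upward (52 N in all) before I raised the tool 3 mm. That is under the 120 N wrist limit. The contact was at the fingertips, so I don't think the 40 N limit on the arm and gripper body applies, but I couldn't confirm how it is judged.

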